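# Lock the bearing clamp round its L-shaped slot

## Task

Lock the bearing into its holding fixture: use the fingertips to push the red-and-black clamp knob away along the long leg of the L-shaped slot to the corner, then push it left along the short leg until it is fully home at the green end and the brass foot stands over the bearing. Only push the knob, never grip it; leave the bearing lying in its nest, leave the grease tin and the tape roll where they are, and finish clear of everything.

Things in the scene. Friction and masses are not known exactly. Their poses are not given: they have to be found in the camera images.
- fixture: Fixture fixed to the bench: steel base 230 x 130 x 12 mm, blue slotted cover plate (top 22 mm above the bench). Origin: centre of the underside. x: along the slot's long leg, away from the robot; y: left, along its short leg; z up. Slot centre line (mm): x -70, y -20 (red floor) to the corner 0, -20, then to 0, +22 (green floor); 16 mm wide, pin 12. Yaw within 0.6 rad.
- slide (a joint): Knob travel (m) along fixture +x, the long leg: 0 at the red end, 0.072 against the wall at the corner (0.068 to 0.072 is in line with the short leg). Starts at 0 to 0.030. Friction of about 1.5 N plus 15 N per m/s holds it where it is left; no spring.
- knob (a joint): Knob travel (m) along fixture +y, the short leg: -0.002 to 0.002 in the long leg, 0.042 against the wall at the green end. The slot's walls block it until the corner is reached. Same friction, no spring. The knob cannot turn, tilt or be lifted.
- knob_mid (a point): On the knob's axis, 55.5 mm above the bench. The knob is an upright block 24 x 24 mm across its red faces, sides along fixture x and y, 37 to 74 mm above the bench, with a black domed cap to 78. Under it a flat clamp arm (18 mm wide, top at 36.5 mm) runs 75 mm along fixture +x to the brass foot. Fingertips 45 to 55 mm above the bench push the block and clear arm and plate.
- foot (a point): Centre of the underside of the round brass clamp foot (28 mm across, underside 30 mm, top 39 mm above the bench), rigid with the knob, 75 mm ahead of its axis along the fixture's +x. It passes 3 mm over the bearing.
- slot_corner (a point): Centre of the slot's corner, at the plate's top, 22 mm above the bench; the knob's axis stands here (within 2 mm) when it is in the corner.
- slot_end (a point): Centre of the pin when fully home at the green end of the short leg, at the plate's top, 22 mm above the bench.
- face_near: Red face of the knob block towards the red end of the slot (fixture -x side), 12 mm from the knob's axis, 17 mm wide. Origin on the knob's axis at bench height; axes as the fixture's.
- face_far: Red face of the knob block on the fixture's +x side, likewise.
- face_left: Red face of the knob block on the fixture's +y side, likewise.
- face_right: Red face of the knob block on the fixture's -y side, likewise.
- bearing: Steel ball bearing, 52 mm across, 15 mm high, loose with 2 mm play in an aluminium nest ring (outer radius 34 mm, top 20 mm above the bench) on the fixture's far left; origin at the centre of its underside, 12 mm above the bench. It lies 75 mm ahead (fixture +x) of the slot's green end.
- grease_tin: Round grease tin, white, blue and yellow, 68 mm across, 69 mm high, standing loose on the bench to the right of the fixture; origin at the centre of its underside. Stays where it is.
- ins_tape: Roll of black tape, 62 mm across, 19 mm high, lying loose on the bench to the left of the fixture; origin at the centre of its underside. Stays where it is.
There are look-alikes about, which are no part of the job. Of the things shaped like the bearing, the steel one is meant.

How it is judged:
On the way, in this order (a step that is already met when the one before it is completed fails the run):
1. the knob has been pushed along the long leg to the corner (value of joint slide above 0.064 m and value of joint knob below 0.02 m), for 0.1 s.
2. the knob has been pushed to the end of the short leg (value of joint knob above 0.038 m), for 0.2 s.
At the end, for the whole second after the job is handed in: The knob rests in the green end, short-leg travel over 38 mm and long-leg travel over 64 mm, the brass foot within 12 mm of the bearing's centre; the bearing lies flat in its nest, moved less than 8 mm; tin and tape roll are within 20 mm of where they stood (value of joint slide above 0.064 m and value of joint knob above 0.038 m and velocity of joint slide between -0.005 and 0.005 m/s and velocity of joint knob between -0.005 and 0.005 m/s and horizontal distance between foot and bearing below 0.012 m and angle between bearing's own z axis and vertical below 0.1 rad and distance of bearing from where it was at the start of the episode below 0.008 m and distance of each of grease_tin, ins_tape from where it was at the start of the episode below 0.02 m); the robot touches nothing.
It fails at once if the knob is gripped (opposite faces squeezed together) ((contact force between the fingers and face_near above 1 N and contact force between the fingers and face_far above 1 N) or (contact force between the fingers and face_left above 1 N and contact force between the fingers and face_right above 1 N)).
It fails at once if the bearing is lifted or taken out of its nest (distance of bearing from where it was at the start of the episode above 0.012 m).
It fails at once if the grease tin is lifted, tipped or shoved away (distance of grease_tin from where it was at the start of the episode above 0.03 m or angle between grease_tin's own z axis and vertical above 0.3 rad).
It fails at once if the tape roll is lifted or shoved away (distance of ins_tape from where it was at the start of the episode above 0.03 m).
It also fails if it takes over 45 s, if anything falls off the work surface, if the arm or the gripper's body presses on something with over 40 N, if the wrist force passes 120 N, or if a joint passes its speed limit or range.

## Robot

A 6-joint arm with a two-finger parallel gripper is mounted at the origin on a cart in front of the work surface, level with it; the furniture and walls round the work are solid. World frame = base frame: x ahead of the robot, y to its left, z up, the work surface at z = 0. Lengths are in m, angles in rad, forces in N, time in s.
With the tool pointing down it reaches from about 0.3 to 0.875 m from the base axis. Payload 6.4 kg.
Tool frame: the origin (TCP) lies midway between the tips of the shut fingers; the grasp point (between the pads) lies 19 mm behind it; z points along the fingers, y is the line along which they close (so a half turn about z gives the same grasp; the last joint's range is limited). The gripper opens to 85 mm and grips with 20 to 120 N. Pads are 22 mm wide; open, the fingers measure 114 mm over their backs; the gripper's body (76 mm by 85 mm) begins 54 mm behind the grasp point. The pads swing forward as they close: fully open they stand 13 mm farther back than shut.
Start: joints at [0.991, 0.181, 1.607, -0, 1.354, -0.206], TCP at [0.21, 0.535, 0.231] pointing down, gripper open.
Joint ranges: [-2.99, 2.99], [-0.89, 2.07], [0.3, 2.58], [-1.14, 4.28], [0, 2.63], [-3.12, 3.12]. Speed limits (rad/s): [2.57, 2.57, 3.01, 3.14, 3.14, 3.14].

## Interface

Orientations are given as a unit quaternion [w, x, y, z].
In Python, from bench import sensors, vision, ctrl gives the robot as it stands.
- The arm moves only by the tool carry_out, never from a script. Its argument "deltas" is text: rows parted by semicolons, each of 7 numbers parted by spaces: the shift along the tool's x, y, z in mm, then the turn, a rotation vector about the tool's x, y, z in rad, then the closure, from 0 (fully open) to 1 (shut). In form: tx ty tz ax ay az claw; .... A call has 1 to 12 rows; each row is the pose to reach, as a shift and turn from the pose commanded when the call began, along the tool's axes at that moment; what a row does not reach only later rows make up. A row lasts 1/8 s, in which the tool goes at most 62.5 mm and 10.7 degrees, less where a joint would pass 70% of its speed; a pose out of reach is approached as far as the arm can. A call with a gripper value outside its range is refused whole. The fingers move at their own pace and stop on an object; the grip force is fixed at half the most. Time passes only in rows, so rows that repeat a pose let the fingers close. It gives the time, the measured TCP pose, the force, the opening and the grip force at its end, in the units of the state.
- sensors.get_obs(): the state, without advancing time (a new reading comes with each control period).
- vision.camera(name): name is "scene" or "top"; returns the picture (400x640x3 uint8, blue, green, red); there is no depth.
- vision.camera_model(name): a dict with "K" (3x3 intrinsics, pixels), "extrinsics" (4x4, takes a point from world to camera coordinates). Camera axes: x right, y down, z forward; pixel columns grow to the right and rows downward; lengths in m; the calibration is good to about 2 mm. A picture is of the moment at which its call begins. camera_model takes no time and is no camera call.
- ctrl.hand_in(): hands the job in; it is judged then, once.
The state is a dict: "time_s": time; "q": joint angles; "dq": joint speeds; "joint_efforts": joint torques, N m; "eef_pos": TCP position; "eef_rot": TCP orientation; "wrist_force": force on the tool from outside, world axes, zero at the start; "torque": the same for the moment, N m; "opening": opening from 0.0 (shut) to 1.0 (fully open); "grasp_force": force on a finger pad.
Only numpy, scipy, OpenCV 4.12 (cv2) and the standard library are available. Lean on these libraries where they do the work, as an engineer would, in place of code of your own. Each camera call takes 0.05 s, during which the arm holds its last target. There are 200 camera calls.

## Working session

There is one attempt and no reset: what is moved stays moved. The work goes in short steps, Python scripts to look and compute and a tool call to move; the robot and the scene stay as the last step left them, time stands still between calls to the robot, and variables do not carry over. Pictures are saved under pics/ and viewed, at most 10 in all, crops included, and the job is handed in when it is done.

Besides the shell and the picture viewer there is one more tool, called after "Request:" as a command line: name --argument value ..., lists and objects as JSON in quotes. carry_out: Moves the arm, as the interface text tells. Its arguments: {"type":"object","properties":{"deltas":{"type":"string"}},"required":["deltas"]}

```bash
mkdir -p pics
python3 - <<'E'
from bench import sensors, vision
import cv2,numpy as np
for n in("scene","top"):
    im=vision.camera(n); cv2.imwrite(f"pics/{n}0.png",im)
    m=vision.camera_model(n); print(n,np.round(m["K"],1).tolist(),np.round(m["extrinsics"],3).tolist())
o=sensors.get_obs();print(o["time_s"],o["eef_pos"],o["eef_rot"],o["opening"])
E
```

```text
scene [[462.2, 0.0, 324.3], [0.0, 462.2, 203.8], [0.0, 0.0, 1.0]] [[0.533, -0.846, 0.016, -0.338], [-0.528, -0.347, -0.775, 0.344], [0.661, 0.405, -0.632, 0.529], [0.0, 0.0, 0.0, 1.0]]
top [[472.4, 0.0, 323.3], [0.0, 472.4, 196.7], [0.0, 0.0, 1.0]] [[0.013, -1.0, 0.015, -0.036], [-0.995, -0.014, -0.095, 0.611], [0.096, -0.013, -0.995, 1.129], [0.0, 0.0, 0.0, 1.0]]
0.1 [0.20967269 0.53486579 0.23046161] [-2.92934980e-04  1.85782988e-01  9.82590468e-01 -7.53986618e-04] 1.003143463068478
```

View pics/scene0.png

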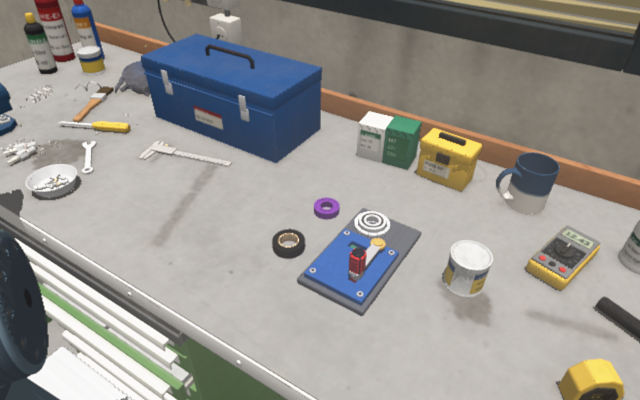

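View pics/top0.png

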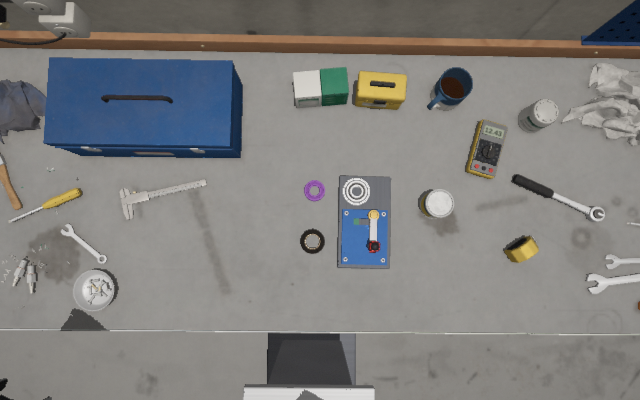

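The scene camera shows the fixture around (362,258), with the knob at (357,263). In the top view, the knob is at (373,246), the brass foot at (373,215), the bearing at (356,191), the tin at (437,203) and the tape at (313,241). I'll measure these next.

```bash
cat > h.py <<'E'
import cv2,numpy as np
from bench import vision
def ray(n,uv):
    m=vision.camera_model(n);K=np.array(m["K"]);T=np.array(m["extrinsics"])
    R=T[:3,:3];c=-R.T@T[:3,3]; d=R.T@np.linalg.inv(K)@np.array([uv[0],uv[1],1.]); return c,d/np.linalg.norm(d)
def onz(n,uv,z):
    c,d=ray(n,uv); return c+d*(z-c[2])/d[2]
def tri(a,b):
    (c1,d1),(c2,d2)=ray("scene",a),ray("top",b)
    s=np.linalg.lstsq(np.c_[d1,-d2],c2-c1,rcond=None)[0]
    p,q=c1+s[0]*d1,c2+s[1]*d2; return (p+q)/2,np.linalg.norm(p-q)
def blob(im,lo,hi,roi):
    x0,y0,x1,y1=roi; m=cv2.inRange(cv2.cvtColor(im[y0:y1,x0:x1],cv2.COLOR_BGR2HSV),lo,hi)
    c=max(cv2.findContours(m,cv2.RETR_EXTERNAL,cv2.CHAIN_APPROX_NONE)[0],key=cv2.contourArea)
    return c+np.array([x0,y0])
E
python3 - <<'E'
from h import *
ims={n:cv2.imread(f"pics/{n}0.png") for n in("scene","top")}
rois={"scene":(295,200,425,310),"top":(330,170,395,272)}
C={}
for n in ims:
    im=ims[n];r=rois[n]
    for name,lo,hi in (("plate",(105,120,60),(120,255,255)),("brass",(15,90,100),(32,255,255)),("green",(40,80,40),(90,255,255)),("red",(0,130,60),(8,255,255))):
        try:c=blob(im,lo,hi,r)
        except ValueError: print(n,name,"none");continue
        (cx,cy),s,a=cv2.minAreaRect(c);C[n,name]=(cx,cy);print(n,name,np.round((cx,cy,*s,a),1),cv2.contourArea(c))
        if name=="plate":
            w=np.array([onz(n,p,.022) for p in c[:,0].astype(float)])[:,:2]*1000
            q=cv2.minAreaRect(w.astype(np.float32));print("  plate world mm",np.round(q[0]),np.round(q[1]),q[2])
print("brass tri",tri(C["scene","brass"],C["top","brass"]), [onz(n,C[n,"brass"],.039) for n in ims])
a=cv2.resize(ims["scene"][200:310,295:425],None,fx=4,fy=4,interpolation=2)
b=cv2.resize(ims["top"][170:275,330:400],None,fx=4,fy=4,interpolation=2)
o=np.zeros((440,800,3),np.uint8);o[:440,:520]=a;o[:420,520:800]=b;cv2.imwrite("pics/crop1.png",o)
E
```

```text
scene plate [350.9 262.7  73.   61.3  27.3] 2579.0
  plate world mm [ 514. -133.] [112. 135.] 89.06693267822266
scene brass [378.3 242.2  14.1   9.4  33.7] 87.0
scene green [353. 246.   2.   4.  90.] 5.0
scene red [363.5 255.9   1.2   6.4  38.7] 2.0
top plate [363.8 236.5  45.4  54.9   1.1] 1804.5
  plate world mm [ 515. -129.] [111. 134.] 88.87794494628906
top brass [373. 214.   8.  10.  90.] 62.5
top green [356.  221.5   5.    4.   90. ] 14.0
top red [371.5 246.   10.    5.   90. ] 11.0
brass tri (array([ 0.57088717, -0.15130999,  0.03418334]), np.float64(0.00405541643140754)) [array([ 0.56742313, -0.1548729 ,  0.039     ]), array([ 0.569592  , -0.14895244,  0.039     ])]
```

View pics/crop1.png

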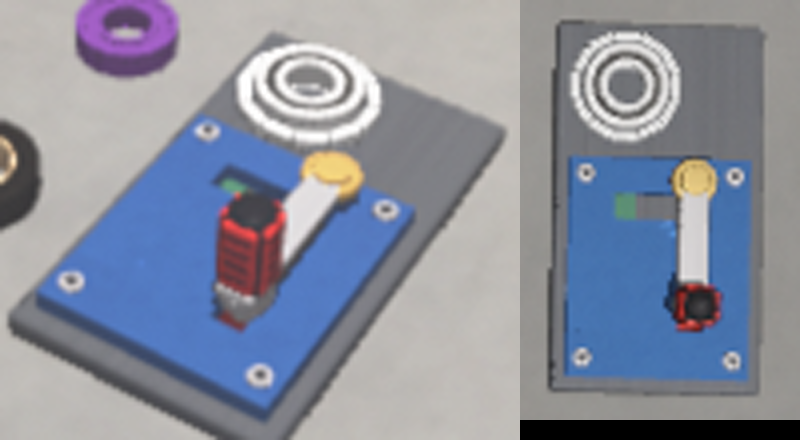

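The crop shows the bearing at top (356.5,191), the foot at top (373.7,215), and the knob cap at top (375,245.8) and scene (359.5,252.5). The fixture is nearly square to the world axes.

Run:
```python
from h import *
P=lambda *a:print(*[np.round(x,4) if not isinstance(x,str) else x for x in a])
P("cap tri",*tri((359.5,252.3),(375,245.75)),onz("top",(375,245.75),.078),onz("scene",(359.5,252.3),.078))
P("foot tri",*tri((378,243),(373.7,215)),onz("top",(373.7,215),.039),onz("scene",(378,243),.039))
P("bearing",*tri((372.25,221.25),(356.5,191.25)),onz("top",(356.5,191.25),.027))
P("green",onz("top",(356,221.5),.012))
for s in [(563,23),(762,30),(757,393),(550,390)]: P("base corner",onz("top",((s[0]-520)/4+330,s[1]/4+170),.012))
P("tin",onz("top",(436.5,203),.069),"tape",onz("top",(313,241),.019))
```

```text
cap tri [ 0.4944 -0.1518  0.0736] 0.0048 [ 0.4932 -0.1492  0.078 ] [ 0.4919 -0.1556  0.078 ]
foot tri [ 0.5682 -0.1525  0.0351] 0.0031 [ 0.5672 -0.1507  0.039 ] [ 0.5653 -0.1552  0.039 ]
bearing [ 0.6271 -0.1112  0.0232] 0.0032 [ 0.6259 -0.1095  0.027 ]
green [ 0.552 -0.11   0.012]
base corner [ 0.666  -0.0711  0.012 ]
base corner [ 0.6634 -0.1959  0.012 ]
base corner [ 0.4382 -0.1925  0.012 ]
base corner [ 0.4385 -0.0652  0.012 ]
tin [ 0.596  -0.2963  0.069 ] tape [ 0.5025 -0.0041  0.019 ]
```

Request:
carry_out --deltas "-456 -559 110 0 0 -0.358 1; -456 -559 110 0 0 -0.358 1; -456 -559 110 0 0 -0.358 1; -456 -559 110 0 0 -0.358 1; -456 -559 110 0 0 -0.358 1; -456 -559 110 0 0 -0.358 1; -456 -559 110 0 0 -0.358 1; -456 -559 110 0 0 -0.358 1; -456 -559 110 0 0 -0.358 1; -456 -559 110 0 0 -0.358 1; -456 -559 110 0 0 -0.358 1; -456 -559 110 0 0 -0.358 1"

```text
time_s: 1.6
eef_pos: [0.4305, -0.1542, 0.1208]
eef_rot: [-0.0, 0.009, 1.0, 0.0]
wrist_force: [0.3, 0.4, 0.1]
opening: 0.002
grasp_force: 0.0
```

Request:
carry_out --deltas "0 0 35 0 0 0 1; 0 0 70 0 0 0 1; 0 0 70 0 0 0 1; 0 0 70 0 0 0 1"

```text
time_s: 2.1
eef_pos: [0.4308, -0.1518, 0.0522]
eef_rot: [0.0, 0.008, 1.0, -0.0]
wrist_force: [-0.6, -0.6, -0.4]
opening: -0.001
grasp_force: 0.0
```

Run:
```python
from h import *
from bench import sensors
a=vision.camera("scene");b=vision.camera("top");print(sensors.get_obs()["eef_pos"])
o=np.zeros((480,800,3),np.uint8);o[:480,:480]=cv2.resize(a[190:310,295:415],None,fx=4,fy=4,interpolation=2)
o[:480,480:800]=cv2.resize(b[165:285,325:405],None,fx=4,fy=4,interpolation=2);cv2.imwrite("pics/c2.png",o)
```

```text
[ 0.43149892 -0.15214158  0.05285919]
```

View pics/c2.png

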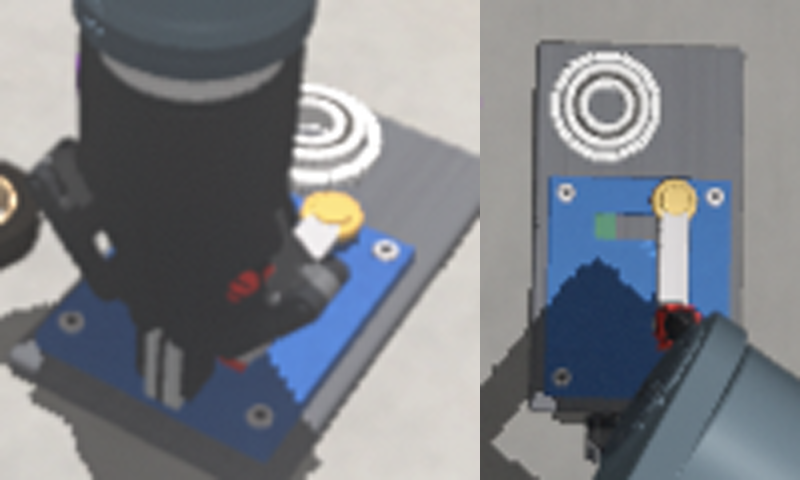

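The fingers are centred behind the knob, about 40 mm short of contact. I'll push along +x.

Request:
carry_out --deltas "-15 0 3 0 0 0 1; -28 0 3 0 0 0 1; -36 0 3 0 0 0 1; -44 0 3 0 0 0 1; -52 0 3 0 0 0 1; -60 0 3 0 0 0 1; -68 0 3 0 0 0 1; -75 0 3 0 0 0 1; -82 0 3 0 0 0 1; -88 0 3 0 0 0 1; -88 0 3 0 0 0 1"

```text
time_s: 3.58
eef_pos: [0.5191, -0.1531, 0.0484]
eef_rot: [0.001, 0.008, 1.0, -0.0]
wrist_force: [-0.2, 0.1, -0.8]
opening: 0.001
grasp_force: 0.0
```

Run:
```python
from h import *
from bench import sensors
b=vision.camera("top");a=vision.camera("scene");o=sensors.get_obs();print(o["eef_pos"],o["wrist_force"],o["q"])
for n,im,r in(("top",b,(325,165,405,285)),("scene",a,(350,190,430,300))):
    c=blob(im,(15,90,100),(32,255,255),r);u=cv2.minAreaRect(c)[0];print(n,u,onz(n,u,.039))
o=np.zeros((480,800,3),np.uint8);o[:480,:480]=cv2.resize(a[190:310,295:415],None,fx=4,fy=4,interpolation=2)
o[:480,480:800]=cv2.resize(b[165:285,325:405],None,fx=4,fy=4,interpolation=2);cv2.imwrite("pics/c3.png",o)
```

```text
[ 0.51880803 -0.15312543  0.04844681] [ 0.29694181 -0.0184095  -0.18944173] [-5.06630497e-01  3.45945227e-01  1.81748420e+00  1.99265826e-04
  9.77085173e-01 -2.06177455e+00]
top (373.0, 194.0) [ 0.61841357 -0.14883109  0.039     ]
scene (386.7000427246094, 225.6000213623047) [ 0.61526936 -0.14771307  0.039     ]
```

View pics/c3.png

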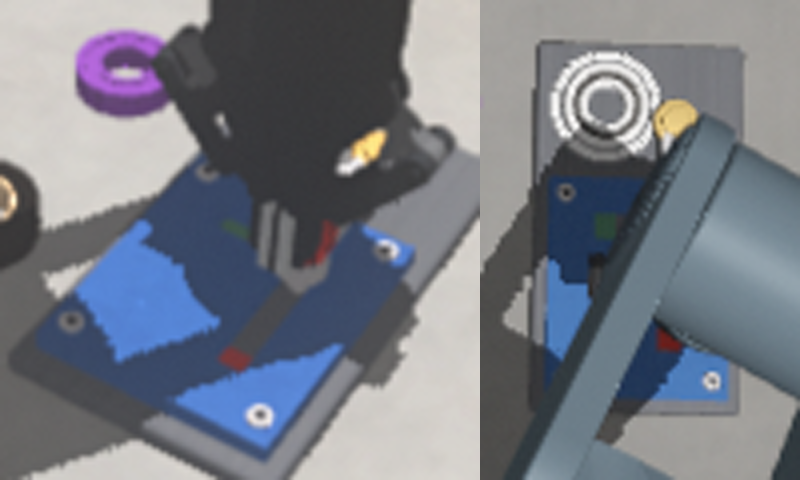

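The foot has moved about 50 mm, so the knob is near x=0.542 and about 10 mm short of the wall. I'll continue gently.

Request:
carry_out --deltas "-3 0 0 0 0 0 1; -5 0 0 0 0 0 1; -7 0 0 0 0 0 1; -8 0 0 0 0 0 1; -9 0 0 0 0 0 1; -9 0 0 0 0 0 1"

```text
time_s: 4.42
eef_pos: [0.5275, -0.1532, 0.0483]
eef_rot: [0.0, 0.008, 1.0, -0.0]
wrist_force: [-0.2, 0.4, 0.1]
opening: 0.0
grasp_force: 0.5
```

Request:
carry_out --deltas "-1 0 0 0 0 0 1; -2 0 0 0 0 0 1; -3 0 0 0 0 0 1; -4 0 0 0 0 0 1; -4 0 0 0 0 0 1"

```text
time_s: 5.05
eef_pos: [0.5315, -0.1532, 0.0483]
eef_rot: [0.0, 0.008, 1.0, -0.0]
wrist_force: [-1.6, 0.1, -0.4]
opening: 0.001
grasp_force: 0.5
```

Request:
carry_out --deltas "-1 0 0 0 0 0 1; -2 0 0 0 0 0 1; -3 0 0 0 0 0 1; -3 0 0 0 0 0 1"

```text
time_s: 5.55
eef_pos: [0.5326, -0.1531, 0.0482]
eef_rot: [-0.002, 0.008, 1.0, 0.0]
wrist_force: [-9.5, 0.0, 8.0]
opening: 0.001
grasp_force: 4.9
```

The force rise (9.5 N) shows the knob is against the corner wall. Next I'll back off, rise, turn a quarter turn and go to the knob's right side.

Request:
carry_out --deltas "30 0 0 0 0 0 1; 30 0 -50 0 0 0 1; 30 0 -90 0 0 0 1; -22 -52 -90 0 0 1.57 1; -22 -52 -90 0 0 1.57 1; -22 -52 -90 0 0 1.57 1; -22 -52 -90 0 0 1.57 1; -22 -52 -90 0 0 1.57 1; -22 -52 -90 0 0 1.57 1; -22 -52 -90 0 0 1.57 1; -22 -52 -90 0 0 1.57 1; -22 -52 -90 0 0 1.57 1"

```text
time_s: 7.05
eef_pos: [0.556, -0.2056, 0.1383]
eef_rot: [0.0, 0.714, 0.7, 0.0]
wrist_force: [0.8, 0.2, 0.3]
opening: 0.006
grasp_force: 0.0
```

Request:
carry_out --deltas "0 0 0 0 0 0 1; 0 0 0 0 0 0 1"

```text
time_s: 7.3
eef_pos: [0.5557, -0.2056, 0.1383]
eef_rot: [0.0, 0.712, 0.702, 0.0]
wrist_force: [-0.7, -0.7, -0.4]
opening: 0.002
grasp_force: 0.0
```

Run:
```python
from h import *
from bench import sensors
b=vision.camera("top");a=vision.camera("scene");o=sensors.get_obs();print(o["eef_pos"],o["eef_rot"],o["q"])
for n,im,r in(("top",b,(325,165,405,285)),("scene",a,(350,190,430,300))):
    c=blob(im,(15,90,100),(32,255,255),r);u=cv2.minAreaRect(c)[0];print(n,u,onz(n,u,.039))
o=np.zeros((480,800,3),np.uint8);o[:480,:480]=cv2.resize(a[190:310,310:430],None,fx=4,fy=4,interpolation=2)
o[:480,480:800]=cv2.resize(b[165:285,345:425],None,fx=4,fy=4,interpolation=2);cv2.imwrite("pics/c4.png",o)
```

```text
[ 0.55559111 -0.2055668   0.13828081] [5.88966249e-05 7.12066138e-01 7.02112391e-01 4.92374947e-05] [-5.54600331e-01  3.15547160e-01  1.64096298e+00  7.33430998e-05
  1.18494484e+00 -5.40551088e-01]
top (374.0, 189.5) [ 0.62948781 -0.15124813  0.039     ]
scene (393.39996337890625, 223.6999969482422) [ 0.62683825 -0.15578831  0.039     ]
```

View pics/c4.png

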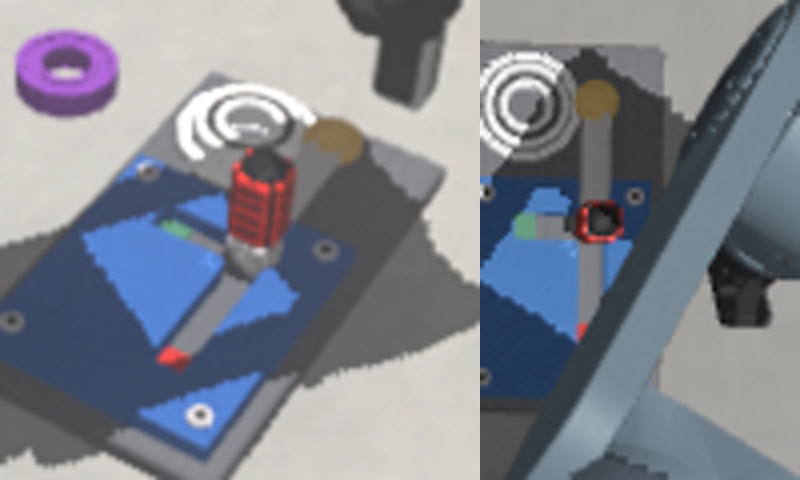

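The knob stands in the corner in line with the short leg, and the fingers are to its right. I'll lower and push left.

Request:
carry_out --deltas "0 -2 45 0 0 0 1; 0 -2 89 0 0 0 1; 0 -2 89 0 0 0 1; 12 -2 89 0 0 0 1; 22 -2 89 0 0 0 1; 29 -2 89 0 0 0 1; 36 -2 89 0 0 0 1; 43 -2 89 0 0 0 1; 50 -2 89 0 0 0 1; 57 -2 89 0 0 0 1; 63 -2 89 0 0 0 1; 66 -2 89 0 0 0 1"

```text
time_s: 8.9
eef_pos: [0.5544, -0.139, 0.0491]
eef_rot: [-0.0, 0.712, 0.702, -0.0]
wrist_force: [1.4, -2.1, 1.2]
opening: -0.003
grasp_force: 0.9
```

Request:
carry_out --deltas "1 0 0 0 0 0 1; 2 0 0 0 0 0 1; 3 0 0 0 0 0 1; 4 0 0 0 0 0 1; 4 0 0 0 0 0 1"

```text
time_s: 9.52
eef_pos: [0.5544, -0.1354, 0.0492]
eef_rot: [-0.0, 0.712, 0.702, -0.0]
wrist_force: [0.1, -1.2, -0.2]
opening: 0.0
grasp_force: 0.6
```

Request:
carry_out --deltas "1 0 0 0 0 0 1; 2 0 0 0 0 0 1; 3 0 0 0 0 0 1; 3 0 0 0 0 0 1"

```text
time_s: 10.02
eef_pos: [0.5545, -0.1326, 0.0492]
eef_rot: [-0.0, 0.712, 0.702, -0.0]
wrist_force: [-0.0, -1.3, -1.7]
opening: 0.001
grasp_force: 1.0
```

Request:
carry_out --deltas "1 0 0 0 0 0 1; 2 0 0 0 0 0 1; 3 0 0 0 0 0 1; 3 0 0 0 0 0 1"

```text
time_s: 10.52
eef_pos: [0.5546, -0.1318, 0.0493]
eef_rot: [0.001, 0.712, 0.702, -0.001]
wrist_force: [-0.6, -10.9, -4.2]
opening: -0.0
grasp_force: 5.6
```

The knob is against the end wall. I'll back off, rise, move clear and check.

Request:
carry_out --deltas "-20 0 0 0 0 0 1; -40 0 0 0 0 0 1; -40 0 -60 0 0 0 1; -40 0 -120 0 0 0 1; -80 -50 -150 0 0 0 1; -140 -90 -150 0 0 0 1; -190 -130 -150 0 0 0 1; -190 -130 -150 0 0 0 1; -190 -130 -150 0 0 0 1; -190 -130 -150 0 0 0 1"

```text
time_s: 11.78
eef_pos: [0.4225, -0.3167, 0.1991]
eef_rot: [-0.0, 0.712, 0.702, 0.0]
wrist_force: [-0.1, 0.1, 0.9]
opening: -0.001
grasp_force: 0.0
```

Run:
```python
from h import *
from bench import sensors
b=vision.camera("top");a=vision.camera("scene");o=sensors.get_obs();print(o["eef_pos"],o["wrist_force"],o["time_s"])
for n,im,r in(("top",b,(325,165,405,285)),("scene",a,(340,190,430,300))):
    c=blob(im,(15,90,100),(32,255,255),r);u=cv2.minAreaRect(c)[0];print(n,u,onz(n,u,.039))
o=np.zeros((480,800,3),np.uint8);o[:480,:400]=cv2.resize(a[190:310,310:410],None,fx=4,fy=4,interpolation=2)
o[:480,400:800]=cv2.resize(b[165:285,300:400],None,fx=4,fy=4,interpolation=2);cv2.imwrite("pics/c5.png",o)
```

```text
[ 0.42272695 -0.31636504  0.19912593] [ 0.44937359 -0.38562649  0.37563778] 11.875
top (356.5, 188.0) [ 0.63256456 -0.10847043  0.039     ]
scene (373.300048828125, 215.40003967285156) [ 0.6274199  -0.11363452  0.039     ]
```

View pics/c5.png

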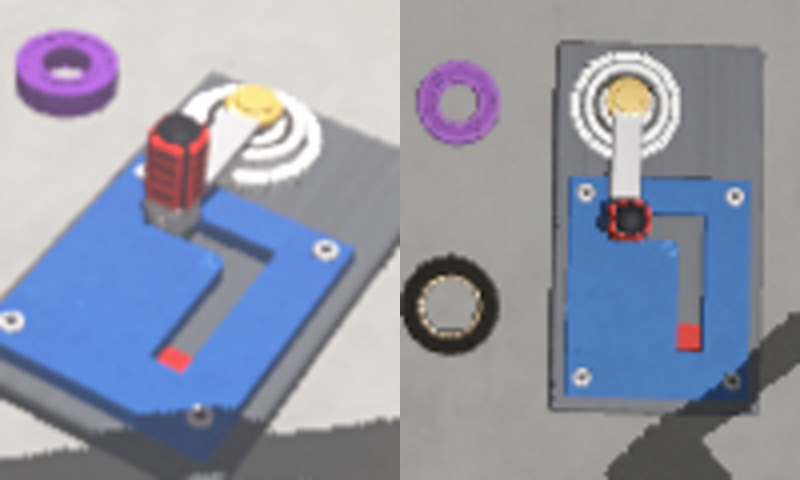

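The knob is home at the green end, the foot is over the bearing (crop (628,97)), and the arm is clear.

```bash
python3 -c "
from bench import ctrl
print(ctrl.hand_in())"
```

```text
the job is handed in; nothing more can be done
None
```

The knob was pushed to the corner and then fully home at the green end, the brass foot stands over the bearing, and the arm is clear; I handed the job in at about 12 s, but hand-in returned no verdict.

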